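# Close a thumbwheel bench holder on a hub bush

## Robot

A 6-joint arm with a two-finger parallel gripper is mounted at the origin on the work surface. World frame = base frame: x ahead of the robot, y to its left, z up, the work surface at z = 0. Lengths are in m, angles in rad, forces in N, time in s.
With the tool pointing down it reaches from about 0.35 to 0.975 m from the base axis. Payload 4.9 kg.
Tool frame: the origin (TCP) lies at the very end of the fingers, on their centre line; the grasp point (between the pads) lies 19 mm behind it; z points along the fingers, y is the line along which they close (so a half turn about z gives the same grasp; the last joint's range is limited). The gripper opens to 85 mm and grips with 20 to 120 N. Pads are 22 mm wide; open, the fingers measure 114 mm over their backs; the gripper's body (76 mm by 85 mm) begins 54 mm behind the grasp point. The pads swing forward as they close: fully open they stand 13 mm farther back than shut.
Start: joints at [-1.336, 0.053, 1.613, -0, 1.476, -0.119], TCP at [0.217, -0.586, 0.231] pointing down, gripper open.
Joint ranges: [-3.01, 3.01], [-1.01, 2.22], [0.06, 2.58], [-1.02, 4.17], [0.09, 2.62], [-3.14, 3.14]. Speed limits (rad/s): [2.57, 2.57, 3.14, 3.14, 3.14, 3.14].

## Interface

Orientations are given as a unit quaternion [w, x, y, z].
In Python, from plant import manip gives the robot as it stands.
- The arm moves only by the tool move_arm, never from a script. Its argument "plan" is a list that holds one entry, the list of rows, each a list of 7 numbers: the shift along the tool's x, y, z as a fraction of full scale, then the turn, a rotation vector about the tool's x, y, z as a fraction of full scale, then the closure, from 0 (fully open) to 1 (shut). In form: [[[dx, dy, dz, wx, wy, wz, fingers], ...]]. A call has exactly 10 rows; each row shifts and turns the commanded pose from where the row before left it, along the tool's axes as they then stand; what a row does not reach is not made up. Full scale, the value 1, is 0.12 m for a shift and 0.15 rad for a turn. A row lasts 1/8 s, in which the tool goes at most 62.5 mm and 10.7 degrees, less where a joint would pass 70% of its speed; a pose out of reach is approached as far as the arm can. A call with a number of a shift or a turn outside -1 to 1 is refused whole. A call with a gripper value outside its range is refused whole. The fingers move at their own pace and stop on an object; the grip force is fixed at half the most. Time passes only in rows, so rows that do not move let the fingers close, or fill a call up. It gives the time, the measured TCP pose, the force, the opening and the grip force at its end, in the units of the state.
- manip.state(): the state, without advancing time (a new reading comes with each control period).
- manip.grab_frame(name): name is "scene" or "top" or "wrist"; returns a dict with "pixels" (480x640x3 uint8, blue, green, red), "depth" (480x640 float32, m along the optical axis (not along the pixel's ray), 0 where there is no reading), "vfov" (degrees; the focal length in pixels is half the picture's height over the tangent of half this angle, whatever the lens; pixels are square), "cx", "cy" (the principal point, pixels), "view" (4x4, takes a point from world to camera coordinates). Camera axes: x right, y down, z forward; pixel columns grow to the right and rows downward; lengths in m; the calibration is good to about 2 mm. A picture is of the moment at which its call begins.
- manip.job_done(): hands the job in; it is judged then, once.
The state is a dict: "time": time; "joint_pos": joint angles; "joint_vel": joint speeds; "joint_efforts": joint torques, N m; "tool_pos": TCP position; "tool_rot": TCP orientation; "contact_force": force on the tool from outside, world axes, zero at the start; "ft_torque": the same for the moment, N m; "gripper_width": opening from 0.0 (shut) to 1.0 (fully open); "grasp_force": force on a finger pad.
Only numpy, scipy, OpenCV 4.12 (cv2) and the standard library are available. Lean on these libraries where they do the work, as an engineer would, in place of code of your own. Each camera call takes 0.05 s, during which the arm holds its last target. There are 200 camera calls.

## Task

Stand the stepped aluminium hub bush upright, wide end down, between the two open jaws of the bench holder and let go of it. Then roll the holder's thumbwheel with a fingertip, pressing only lightly and lifting off between strokes, until the moving jaw holds the bush snugly against the other jaw; do not overtighten, do not push the jaws themselves, leave the other things alone, and leave the bush clamped with the hand clear.

Things in the scene. Friction and masses are not known exactly. Their poses are not given: they have to be found in the camera images.
- fixture: bench holder fixed to the bench: dark plate 200 x 80 x 12 mm (x, y, z); on it, from -x to +x: grey wheel housing (66 x 60 mm, top 48 mm above the bench), moving jaw, open nest, second jaw, grey end block (top 32 mm). Origin: centre of the plate underside; x from wheel to jaws, z up. Jaws: steel blocks 36 mm wide, tops 33 to 39 mm above the bench, faces square to x. Moving jaw face starts at x = -13 mm.
- anvil: second jaw; origin: middle of the lower edge of its clamping face, 12 mm above the bench. It was set along x beforehand and is locked 38 to 44 mm from the moving jaw. Neither jaw may be pushed directly; the moving one is moved along the holder's x by the wheel alone, 7 mm per radian.
- wheel_slot (a point): centre of the slot in the housing's flat top, 48 mm above the bench; the crown of the thumbwheel (44 mm diameter, 12 mm wide, dark ridged steel, axle along the holder's y, walls 2 mm from its sides so it cannot be pinched) stands 2 to 7 mm above it, differing and not measured. The wheel is sprung: gives from 1.5 N, sinks 1 mm per further 5 N, 2 mm at most.
- wheel (a joint): thumbwheel angle, rad: 0 at start (jaw open); grows, closing the jaw, as the crown rolls towards the jaws; stays where left. Rolling freely takes 1.4 N at the rim; each N on the bush adds 0.3 N. Squeeze the bush with 4 to 10 N, never 12: 3 to 4.5 N at the rim. Pressing with 5 to 6 N grips enough; never press over 12 N, so land slowly (8 mm/s). Snug comes at 1.1 to 2.1 rad.
- bush: hub bush of plain aluminium, 0.12 kg: lower body 30 mm in diameter and 26 mm high, above it a narrower neck 20 mm in diameter and 18 mm high, 44 mm in all. It starts upright on the bench. Origin: centre of its underside, z along it.
- lockring: bystander: flat aluminium ring, 42 mm outside, 28 mm inside, 10 mm high. Origin: centre of its underside.
- socket: bystander: plain steel cylinder 26 mm in diameter, 60 mm high, upright. Origin: centre of its underside.
- jar: bystander: white jar 52 mm in diameter, 85 mm high, upright. Origin: centre of its underside.
- wrench: bystander: steel wrench lying flat on the bench, about 0.2 m long. Origin: middle of its underside.

How it is judged:
By the outcome, as a careful person would: the job done as asked, in the order asked, and still so for the second after the job is handed in, with the robot touching nothing.
It also fails if it takes over 58 s, if anything falls off the work surface, if the arm or the gripper's body presses on something with over 40 N, if the wrist force passes 120 N, or if a joint passes its speed limit or range.

## Working session

There is one attempt and no reset: what is moved stays moved. The work goes in short steps, Python scripts to look and compute and a tool call to move; the robot and the scene stay as the last step left them, time stands still between calls to the robot, and variables do not carry over. Pictures are saved under pics/ and viewed, at most 10 in all, crops included, and the job is handed in when it is done.

Besides the shell and the picture viewer there is one more tool, called after "Emit:" as name(argument=value, ...) on one line, values as JSON. move_arm: Moves the arm, as the interface text tells. Its arguments: {"type":"object","properties":{"plan":{"type":"array"}},"required":["plan"]}

```bash
mkdir -p pics; cat > h.py <<'E'
import numpy as np, cv2
from plant import manip
def grab(n,f=None):
    g=manip.grab_frame(n)
    if f: cv2.imwrite('pics/'+f,g['pixels'])
    return g
def foc(g): return 240/np.tan(np.radians(g['vfov'])/2)
def ray(g,u,v,z):
    V=np.array(g['view']);R=V[:3,:3];c=-R.T@V[:3,3]
    d=R.T@np.array([(u-g['cx'])/foc(g),(v-g['cy'])/foc(g),1]);return c+d*(z-c[2])/d[2]
def cloud(g):
    V=np.array(g['view']);R=V[:3,:3];c=-R.T@V[:3,3]
    v,u=np.mgrid[:480,:640];d=g['depth']
    P=np.stack([(u-g['cx'])/foc(g)*d,(v-g['cy'])/foc(g)*d,d],-1)
    P=P@R+c; P[d<=0]=np.nan; return P
def proj(g,p):
    V=np.array(g['view']);q=V[:3,:3]@p+V[:3,3];return q[:2]/q[2]*foc(g)+[g['cx'],g['cy']]
E
python3 - <<'E'
from h import *
import pickle
for n in('top','scene'):
    g=grab(n,n+'1.png');pickle.dump(g,open(n+'.pkl','wb'));print(n,g['vfov'],np.round(g['view'],3).tolist(),(g['depth']>0).mean())
print(manip.state())
E
```

```text
top 53.402640344607775 [[-0.015, -1.0, -0.014, -0.062], [-0.988, 0.017, -0.152, 0.586], [0.152, 0.012, -0.988, 0.763], [0.0, 0.0, 0.0, 1.0]] 0.9960123697916666
scene 43.71643747609385 [[-0.434, 0.901, 0.011, 0.331], [0.78, 0.383, -0.495, -0.402], [-0.45, -0.206, -0.869, 1.254], [0.0, 0.0, 0.0, 1.0]] 0.9959537760416667
{'time': 0.1, 'joint_pos': array([-1.33598270e+00,  5.33120897e-02,  1.61417520e+00,  1.33794158e-06,
        1.47600332e+00, -1.19010475e-01]), 'joint_vel': array([ 0.00131161, -0.00237349, -0.00190716, -0.00061391,  0.00020139,
        0.00107837]), 'joint_efforts': array([ 1.19720843e-05, -3.94906354e+01, -3.71361244e+01, -1.87832256e-04,
        3.96109972e-03,  1.19104436e-05]), 'tool_pos': array([ 0.21641519, -0.58572543,  0.23016173]), 'tool_rot': array([-9.47421956e-04,  9.84391403e-01,  1.75990524e-01, -5.42515874e-05]), 'contact_force': array([-0.86455322,  1.10326416,  0.067258  ]), 'ft_torque': array([0.00344541, 0.01757821, 0.00483002]), 'grasp_force': 0.0, 'gripper_width': 1.0030439768291155}
```

View pics/top1.png

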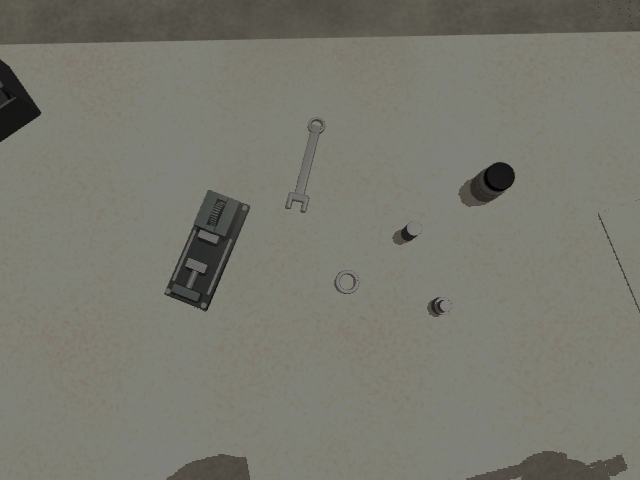

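View pics/scene1.png

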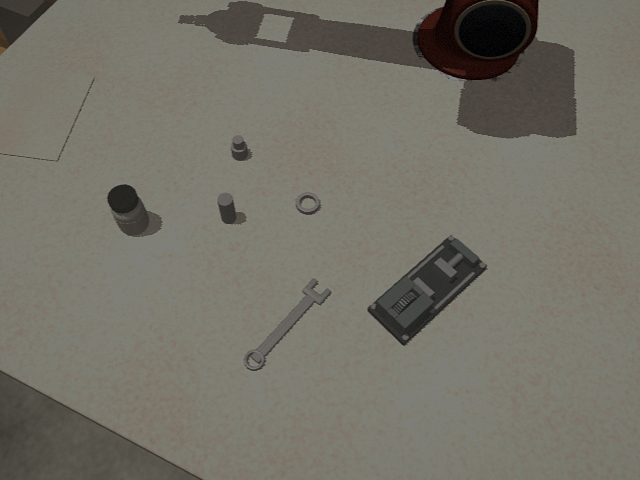

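The top view shows the holder at about (207,250) with its wheel end at the top (farther from the robot). The bush is at (441,306), socket (410,231), ring (347,282), jar (493,180) and wrench (305,165). The scene view agrees.

```bash
python3 - <<'E'
from h import *
import pickle
for n,box in(('top',(150,180,265,325)),('scene',(355,225,500,350))):
    g=pickle.load(open(n+'.pkl','rb'));P=cloud(g)
    u0,v0,u1,v1=box;Q=P[v0:v1,u0:u1].reshape(-1,3)
    pl=Q[(Q[:,2]>.007)&(Q[:,2]<.06)]
    rc=cv2.minAreaRect(pl[:,:2].astype(np.float32)*1000);print(n,rc,np.percentile(Q[:,2],[5,50,95,99]))
    hs=pl[(pl[:,2]>.045)&(pl[:,2]<.0505)]
    print(' housing',cv2.minAreaRect(hs[:,:2].astype(np.float32)*1000),np.median(hs[:,2]))
    cr=pl[pl[:,2]>.0505];print(' crown',len(cr),cr.mean(0) if len(cr) else 0,cr[:,2].max() if len(cr) else 0)
    B={'top':(425,290,460,320),'scene':(225,130,252,164)}[n];u0,v0,u1,v1=B
    b=P[v0:v1,u0:u1].reshape(-1,3);t=b[(b[:,2]>.04)&(b[:,2]<.05)];lo=b[(b[:,2]>.022)&(b[:,2]<.03)]
    for k in(t,lo): print(' bush',len(k),k.mean(0),cv2.minEnclosingCircle(k[:,:2].astype(np.float32)))
    for nm,B in(('socket',{'top':(395,215,425,245),'scene':(212,188,242,226)}[n]),):
        u0,v0,u1,v1=B;b=P[v0:v1,u0:u1].reshape(-1,3);t=b[b[:,2]>.056];print(nm,t.mean(0))
    im=g['pixels']
    if n=='top':
        c=cv2.resize(im[180:320,150:270],None,fx=4,fy=4,interpolation=cv2.INTER_CUBIC);c=cv2.convertScaleAbs(c,alpha=1.6)
        cv2.imwrite('pics/c1.png',c)
E
```

```text
top ((572.8577270507812, 119.02070617675781), (80.60089111328125, 199.71371459960938), 67.75081634521484) [nan nan nan nan]
 housing ((630.0714111328125, 95.66632080078125), (60.180057525634766, 65.82218170166016), 67.909912109375) 0.04649219329136167
 crown 87 [0.63101169 0.09524945 0.05233271] 0.0553662435149892
 bush 110 [ 0.46749057 -0.28604129  0.04264325] ((0.468003511428833, -0.2855895757675171), 0.010052225552499294)
 bush 107 [ 0.46723712 -0.28189685  0.02462153] ((0.4676729440689087, -0.2858821451663971), 0.014873822219669819)
socket [ 0.59575171 -0.23660509  0.05845457]
scene ((572.1912841796875, 119.59547424316406), (80.49455261230469, 200.09963989257812), 68.06649017333984) [nan nan nan nan]
 housing ((628.9385986328125, 96.72345733642578), (60.24553298950195, 67.6649169921875), 67.98450469970703) 0.04729259955612686
 crown 135 [0.63035486 0.09691409 0.05279035] 0.05868033637651193
 bush 84 [ 0.46781868 -0.28524213  0.04286794] ((0.46695762872695923, -0.2854854166507721), 0.010692846961319447)
 bush 99 [ 0.47202879 -0.2823261   0.02533212] ((0.4673372209072113, -0.28611698746681213), 0.01579529047012329)
socket [ 0.59619853 -0.23561499  0.05925931]
```

View pics/c1.png

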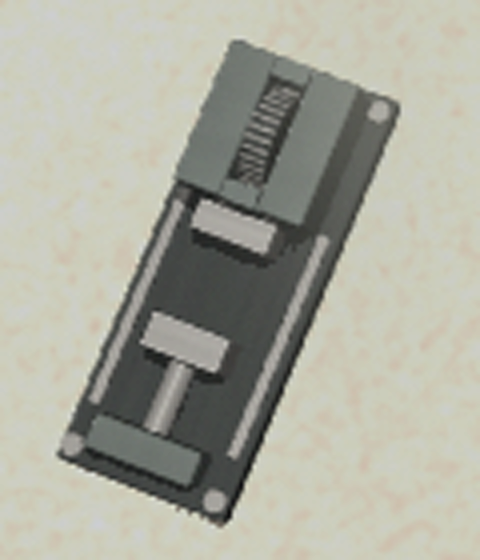

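The crop shows the wheel slot running along the holder's length, the moving jaw beside the housing, and the second jaw at about (185,342) with its spindle and end block. Next I'll measure the jaws and rails in the holder frame.

```bash
python3 - <<'E'
from h import *
import pickle
a=np.radians(157.93);c=np.array([.5725,.1193]);ex=np.array([np.cos(a),np.sin(a)]);ey=np.array([-ex[1],ex[0]])
for n in('top','scene'):
    g=pickle.load(open(n+'.pkl','rb'));P=cloud(g).reshape(-1,3);d=P[:,:2]-c;x=d@ex*1000;y=d@ey*1000;z=P[:,2]*1000
    m=(abs(y)<14)&(abs(x)<100)
    for lo in range(-100,100,4):
        k=m&(x>=lo)&(x<lo+4); print(lo,np.round(np.percentile(z[k],[10,50,90])),end='; ')
    k=(abs(y)<20)&(z>28)&(z<42)&(x>-28)&(x<60)
    for s in (k&(x<5),k&(x>15)): print('\njaw x',np.percentile(x[s],[1,5,50,95,99]),'y',np.percentile(y[s],[1,99]),'z',np.median(z[s]))
    for s in(-1,1):
        k=(abs(s*y-28)<6)&(x>0)&(x<50);print('rail',np.percentile(z[k],[50,95,99]))
    k=(abs(y)<8)&(z>50)&(x>-90)&(x<-30);print('crown x',np.percentile(x[k],[2,50,98]),'y',np.percentile(y[k],[2,98]),'z',np.percentile(z[k],[50,90,99]))
E
```

```text
Traceback (most recent call last):
IndexError: index -1 is out of bounds for axis 0 with size 0
```

Emit:
move_arm(plan=[[[0,0,0.1,0,0,0.987,0],[0,0,0.1,0,0,0.987,0],[0,0,0.1,0,0,0.987,0],[0,0,0.1,0,0,0.987,0],[0,0,0.1,0,0,0.987,0],[0.1,-0.31,0,0,0,0,0],[0.1,-0.31,0,0,0,0,0],[0.1,-0.31,0,0,0,0,0],[0.1,-0.31,0,0,0,0,0],[0.1,-0.31,0,0,0,0,0]]])

```text
time: 1.35
tool_pos: [0.3427, -0.4353, 0.1708]
tool_rot: [-0.0, 0.981, -0.192, -0.0]
contact_force: [0.6, -0.4, 0.4]
gripper_width: 0.996
grasp_force: 0.0
```

Emit:
move_arm(plan=[[[0.1,-0.31,0,0,0,0,0],[0.1,-0.31,0,0,0,0,0],[0.1,-0.31,0,0,0,0,0],[0.1,-0.31,0,0,0,0,0],[0.09,-0.3,0,0,0,0,0],[0,0,0.12,0,0,0,0],[0,0,0.12,0,0,0,0],[0,0,0.12,0,0,0,0],[0,0,0.12,0,0,0,0],[0,0,0.12,0,0,0,0]]])

```text
time: 2.6
tool_pos: [0.4659, -0.2879, 0.098]
tool_rot: [-0.0, 0.981, -0.192, -0.0]
contact_force: [-0.4, -0.6, 0.6]
gripper_width: 1.0
grasp_force: 0.0
```

```bash
python3 - <<'E'
from h import *
import pickle
a=np.radians(157.93);c=np.array([.5725,.1193]);ex=np.array([np.cos(a),np.sin(a)]);ey=np.array([-ex[1],ex[0]])
pc=lambda v,q:np.round(np.percentile(v,q),1) if len(v) else None
for n in('top','scene'):
    g=pickle.load(open(n+'.pkl','rb'));P=cloud(g).reshape(-1,3);d=P[:,:2]-c;x=d@ex*1000;y=d@ey*1000;z=P[:,2]*1000
    k=(abs(y)<20)&(z>28)&(z<42)&(x>-28)&(x<60)
    for s in (k&(x<5),k&(x>15)): print('jaw x',pc(x[s],[1,5,50,95,99]),'y',pc(y[s],[1,99]),'z',pc(z[s],[20,50,80]))
    for s in(-1,1):
        k=(abs(s*y-28)<6)&(x>0)&(x<50);print('rail',pc(z[k],[50,95,99]))
    k=(abs(y)<8)&(z>50)&(x>-90)&(x<-30);print('crown x',pc(x[k],[2,50,98]),'y',pc(y[k],[2,98]),'z',pc(z[k],[50,90,99]))
    k=(abs(y)>10)&(abs(y)<28)&(x>-90)&(x<-40)&(z>40);print('housing z',pc(z[k],[50]))
g=grab('wrist','w1.png');P=cloud(g).reshape(-1,3)
print(manip.state()['tool_pos'])
t=P[(P[:,2]>.04)&(P[:,2]<.05)&(np.hypot(P[:,0]-.4675,P[:,1]+.2857)<.03)];print(len(t),cv2.minEnclosingCircle(t[:,:2].astype(np.float32)) if len(t) else '')
E
```

```text
jaw x [-27.3 -26.8 -20.2 -13.9 -13.4] y [-17.5  17.9] z [34.6 36.2 37.4]
jaw x [25.2 25.9 33.9 53.  58.9] y [-17.4  17.8] z [32.1 34.  35.5]
rail [10.7 13.9 15. ]
rail [10.8 13.1 14.1]
crown x [-74.7 -62.6 -49.5] y [-6.1  5.8] z [52.  53.8 55.1]
housing z [46.1]
jaw x [-23.9 -23.3 -17.8 -12.7 -11.6] y [-18.2  17.7] z [35.8 37.2 38.7]
jaw x [25.5 26.2 33.7 52.6 58.6] y [-17.8  17.4] z [32.4 34.7 36.3]
rail [11.8 15.1 15.9]
rail [12.  14.6 15.7]
crown x [-74.5 -62.  -48.1] y [-6.3  5.7] z [52.8 54.9 55.9]
housing z [47.2]
[ 0.46481001 -0.28694819  0.09586316]
1118 ((0.46711260080337524, -0.2870284914970398), 0.01031738892197609)
```

View pics/w1.png

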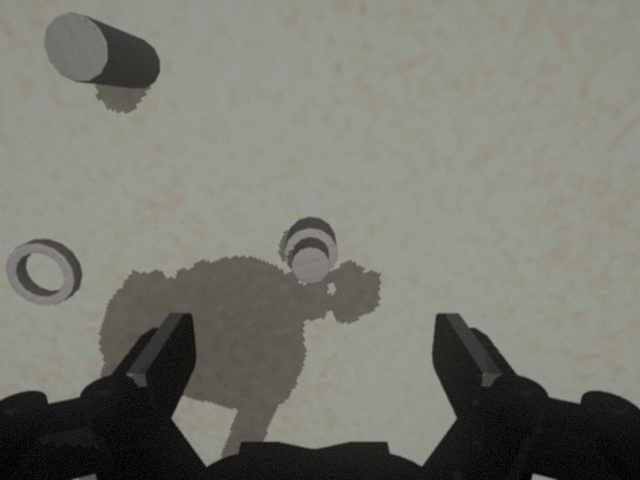

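The wrist view shows the bush upright at about (311,262), close to midway between the pads, so I'll go down and grasp the body.

Emit:
move_arm(plan=[[[0.015,-0.015,0.19,0,0,0,0],[0,0,0.19,0,0,0,0],[0,0,0.19,0,0,0,0],[0,0,0.12,0,0,0,0],[0,0,0.07,0,0,0,0],[0,0,0,0,0,0,1],[0,0,0,0,0,0,1],[0,0,0,0,0,0,1],[0,0,0,0,0,0,1],[0,0,0,0,0,0,1]]])

```text
time: 3.9
tool_pos: [0.4695, -0.2873, 0.0093]
tool_rot: [0.001, 0.981, -0.192, 0.001]
contact_force: [-0.2, 0.7, 4.7]
gripper_width: 0.316
grasp_force: 59.5
```

The tips seem to be touching the bench, because the pads swing forward as they close. I'll regrasp a little higher so they clear the holder's rails later.

Emit:
move_arm(plan=[[[0,0,0,0,0,0,0.4],[0,0,0,0,0,0,0.4],[0,0,-0.04,0,0,0,0.4],[0,0,-0.04,0,0,0,0.4],[0,0,0,0,0,0,0.4],[0,0,0,0,0,0,0.4],[0,0,0,0,0,0,1],[0,0,0,0,0,0,1],[0,0,0,0,0,0,1],[0,0,0,0,0,0,1]]])

```text
time: 5.15
tool_pos: [0.4688, -0.2868, 0.018]
tool_rot: [0.0, 0.981, -0.192, 0.0]
contact_force: [-0.7, -0.4, 2.9]
gripper_width: 0.304
grasp_force: 58.9
```

```bash
python3 - <<'E'
from h import *
g=grab('wrist','w2.png');s=manip.state();print({k:s[k] for k in('time','tool_pos','contact_force','gripper_width','grasp_force')})
E
```

```text
{'time': 5.2, 'tool_pos': array([ 0.46886131, -0.2867684 ,  0.01798089]), 'contact_force': array([-0.16304212,  0.27708012,  2.45733205]), 'gripper_width': 0.3032568262508893, 'grasp_force': 58.9233273267746}
```

View pics/w2.png

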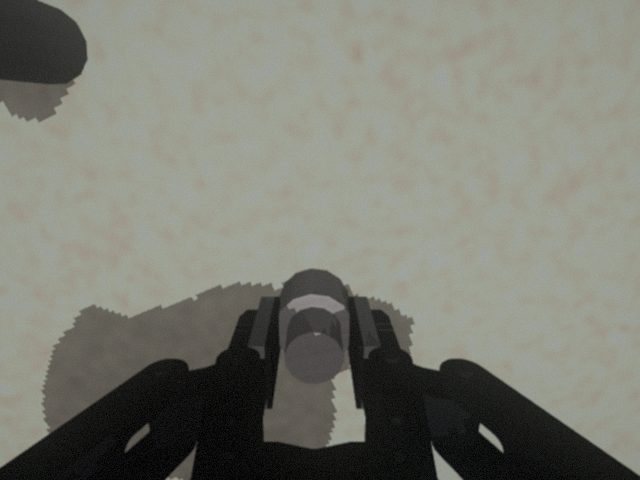

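Bush gripped upright. I'll lift it and carry it over.

Emit:
move_arm(plan=[[[0,0,-0.2,0,0,0,1],[0,0,-0.25,0,0,0,1],[0,0,-0.25,0,0,0,1],[0,0,-0.1,0,0,0,1],[-0.05,-0.2,0,0,0,0,1],[-0.05,-0.35,0,0,0,0,1],[-0.05,-0.4,0,0,0,0,1],[-0.05,-0.4,0,0,0,0,1],[-0.05,-0.4,0,0,0,0,1],[-0.05,-0.4,0,0,0,0,1]]])

```text
time: 6.45
tool_pos: [0.5319, -0.0323, 0.1123]
tool_rot: [-0.0, 0.981, -0.192, -0.001]
contact_force: [0.2, -0.6, -0.6]
gripper_width: 0.303
grasp_force: 59.2
```

Emit:
move_arm(plan=[[[-0.05,-0.4,0,0,0,0,1],[-0.05,-0.4,0,0,0,0,1],[-0.05,-0.3,0,0,0,0,1],[-0.05,-0.2,0,0,0,0,1],[-0.05,0,0,0,0,0,1],[0,0,0,0,0,0,1],[0,0,0,0,0,0,1],[0,0,0,0,0,0,1],[0,0,0,0,0,0,1],[0,0,0,0,0,0,1]]])

```text
time: 7.7
tool_pos: [0.5636, 0.1215, 0.1138]
tool_rot: [-0.0, 0.981, -0.192, 0.0]
contact_force: [-0.2, -0.2, -1.5]
gripper_width: 0.302
grasp_force: 59.3
```

```bash
cat >> h.py <<'E'
a=np.radians(157.93);c=np.array([.5725,.1193]);ex=np.array([np.cos(a),np.sin(a)]);ey=np.array([-ex[1],ex[0]])
def fx(p): d=np.asarray(p)[...,:2]-c; return np.stack([d@ex,d@ey],-1)*1000
def st():
    s=manip.state();print(round(s['time'],2),'fix xy',fx(s['tool_pos']).round(1),'z',round(s['tool_pos'][2]*1e3,1),'F',np.round(s['contact_force'],1),'rim',round(s['contact_force'][:2]@ex,1),'w',round(s['gripper_width'],3),'g',round(s['grasp_force'],1));return s
E
python3 - <<'E'
from h import *
g=grab('wrist','w3.png');st();P=cloud(g).reshape(-1,3);z=P[:,2]*1e3
f=fx(P);x,y=f.T
pc=lambda v,q:np.round(np.percentile(v,q),1) if len(v) else None
for nm,k in dict(bushtop=(z>128)&(z<152)&(abs(y)<14)&(abs(x)<30),mjaw=(abs(y)<16)&(z>30)&(z<42)&(x<0)&(x>-28),anv=(abs(y)<16)&(z>28)&(z<42)&(x>15)&(x<42),house=(abs(y)<28)&(z>44)&(z<50)&(x<-20)&(x>-100),crown=(abs(y)<7)&(z>50.5)&(z<60)&(x<-20)&(x>-100)).items():
    print(nm,k.sum(),pc(x[k],[1,50,99]),pc(y[k],[1,50,99]),pc(z[k],[5,50,95]))
E
```

```text
7.75 fix xy [9.1 1.2] z 113.8 F [-0.   0.2 -0.6] rim 0.1 w 0.306 g 59.3
bushtop 4416 [-2.3  6.6 19.4] [-13.8  -1.3  10.6] [130.  139.  150.8]
mjaw 1486 [-26.6 -20.1 -13.1] [-15.6   0.2  15.8] [36.2 37.4 38.4]
anv 50 [25.1 25.7 27.6] [-15.8 -14.1  15.7] [28.3 32.1 35.9]
house 13180 [-93.9 -64.4 -29.5] [-27.5  -0.7  27.5] [46.1 47.4 48.6]
crown 1290 [-74.4 -62.  -48.9] [-5.3  0.5  6.2] [50.8 53.1 54.8]
```

View pics/w3.png

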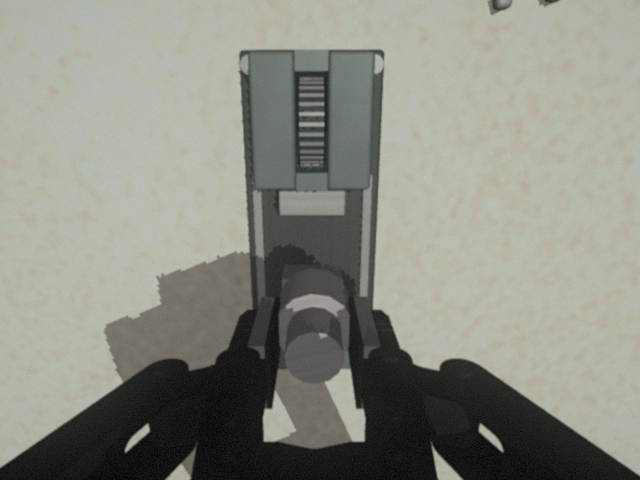

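The wrist view shows the bush's top face at about (314,357) and the moving jaw at about (312,204), and the slot is straight in the picture. I'll cast the top face onto its height plane.

```bash
python3 - <<'E'
from h import *
g=grab('wrist');s=st();zt=s['tool_pos'][2]-.018+.044
print('ray',fx(ray(g,314,357,zt)))
P=cloud(g);z=P[...,2];m=np.zeros(z.shape,bool);m[325:390,280:350]=1
k=m&(abs(z-zt)<.004);print(k.sum(),np.median(z[k]));(cc,r)=cv2.minEnclosingCircle(P[k][:,:2].astype(np.float32));print('fit',fx(np.array(cc)),r)
im=g['pixels'][325:392,275:355].astype(float).mean(-1)
for n in('scene','top'):
    g=grab(n);P=cloud(g).reshape(-1,3);f=fx(P);z=P[:,2]
    k=(abs(z-zt)<.004)&(np.hypot(f[:,0]-9,f[:,1])<14);print(n,k.sum());
    if k.sum()>20: (cc,r)=cv2.minEnclosingCircle(P[k][:,:2].astype(np.float32));print(fx(np.array(cc)),r,np.median(z[k]))
E
```

```text
7.8 fix xy [9.1 1.2] z 113.7 F [-0.2  0.3 -0.6] rim 0.3 w 0.302 g 59.3
ray [9.35838183 1.6281902 ]
2650 0.13901843328555522
fit [9.93906378 1.72400056] 0.010612530633807182
scene 137
[8.88785256 2.80034169] 0.011237827129662037 0.1389508072977791
top 0
```

Emit:
move_arm(plan=[[[0.028,-0.012,0.1,0,0,0,1],[0,0,0.15,0,0,0,1],[0,0,0.15,0,0,0,1],[0,0,0.1,0,0,0,1],[0,0,0.04,0,0,0,1],[0,0,0,0,0,0,1],[0,0,0,0,0,0,1],[0,0,0,0,0,0,1],[0,0,0,0,0,0,1],[0,0,0,0,0,0,1]]])

```text
time: 9.15
tool_pos: [0.5674, 0.1218, 0.0491]
tool_rot: [-0.0, 0.981, -0.192, 0.0]
contact_force: [1.0, 0.4, -1.1]
gripper_width: 0.308
grasp_force: 59.3
```

```bash
python3 - <<'E'
from h import *
s=st();zt=s['tool_pos'][2]-.018+.044
for n in('wrist','scene'):
    g=grab(n);P=cloud(g).reshape(-1,3);f=fx(P);z=P[:,2]
    k=(abs(z-zt)<.004)&(np.hypot(f[:,0]-6,f[:,1])<14);(cc,r)=cv2.minEnclosingCircle(P[k][:,:2].astype(np.float32));print(n,k.sum(),fx(np.array(cc)),r,np.median(z[k])-zt)
E
```

```text
9.15 fix xy [ 5.7 -0.4] z 49.1 F [ 1.   0.4 -1.1] rim -0.7 w 0.308 g 59.3
wrist 2787 [ 5.83329552 -0.02398255] 0.014000236056745052 -0.0007483656535399452
scene 122 [4.60001973 1.72586972] 0.011855817399919033 -0.0008524676313023116
```

Emit:
move_arm(plan=[[[-0.002,0,0.04,0,0,0,1],[0,0,0.04,0,0,0,1],[0,0,0.03,0,0,0,1],[0,0,0.02,0,0,0,1],[0,0,0.01,0,0,0,1],[0,0,0.008,0,0,0,1],[0,0,0.006,0,0,0,1],[0,0,0.004,0,0,0,1],[0,0,0,0,0,0,1],[0,0,0,0,0,0,1]]])

```text
time: 10.5
tool_pos: [0.5671, 0.1219, 0.0301]
tool_rot: [-0.0, 0.981, -0.192, 0.0]
contact_force: [0.6, -0.0, -1.1]
gripper_width: 0.303
grasp_force: 59.3
```

Emit:
move_arm(plan=[[[0,0,0.004,0,0,0,1],[0,0,0.004,0,0,0,1],[0,0,0,0,0,0,1],[0,0,0,0,0,0,0.5],[0,0,0,0,0,0,0.5],[0,0,0,0,0,0,0.4],[0,0,0,0,0,0,0.4],[0,0,-0.1,0,0,0,0.4],[0,0,-0.25,0,0,0,0.4],[0,0,-0.25,0,0,0,0.4]]])

```text
time: 11.75
tool_pos: [0.5671, 0.1219, 0.1025]
tool_rot: [-0.0, 0.981, -0.192, 0.0]
contact_force: [0.6, -0.6, 0.1]
gripper_width: 0.599
grasp_force: 0.0
```

```bash
python3 - <<'E'
from h import *
s=st()
for n in('wrist','scene'):
    g=grab(n,n+'4.png');P=cloud(g).reshape(-1,3);f=fx(P);z=P[:,2]
    k=(abs(z-.056)<.004)&(np.hypot(f[:,0]-6,f[:,1])<14);(cc,r)=cv2.minEnclosingCircle(P[k][:,:2].astype(np.float32));print(n,k.sum(),fx(np.array(cc)),r,np.median(z[k]))
E
```

```text
11.75 fix xy [ 6.  -0.4] z 102.5 F [ 0.6 -0.6  0.1] rim -0.8 w 0.599 g 0.0
wrist 1188 [ 6.73984191 -0.21067286] 0.010327361524105072 0.05525870191242448
scene 122 [7.31098032 0.1743315 ] 0.011041314341127872 0.05534284989091226
```

View pics/wrist4.png

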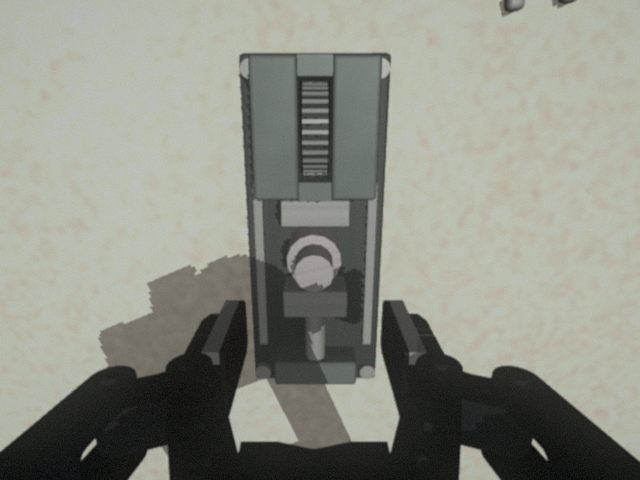

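The wrist view shows the bush upright and released between the jaws at about (314,262), with the moving jaw at (314,213) and crown rows at about 80–178. I'll move over the crown with the fingers shut.

Emit:
move_arm(plan=[[[0,0,-0.05,0,0,0,1],[0,0,0,0,0,0,1],[0.1,0.006,0,0,0,0,1],[0.15,0,0,0,0,0,1],[0.15,0,0,0,0,0,1],[0.15,0,0,0,0,0,1],[0.083,0,0,0,0,0,1],[0,0,0,0,0,0,1],[0,0,0,0,0,0,1],[0,0,0,0,0,0,1]]])

```text
time: 13.1
tool_pos: [0.6367, 0.0929, 0.1069]
tool_rot: [0.0, 0.981, -0.192, -0.0]
contact_force: [-0.7, -0.3, 0.0]
gripper_width: 0.001
grasp_force: 0.0
```

```bash
python3 - <<'E'
from h import *
s=st();zt=s['tool_pos'][2]
for n in('scene','wrist'):
    g=grab(n,n+'5.png');P=cloud(g);f=fx(P);z=P[...,2]
    k=(z>.065)&(z<zt+.02)&(np.hypot(f[...,0]+70,f[...,1])<32)
    print(n,k.sum(),np.round(np.percentile(z[k],[0.5,2,5,20,50])*1e3,1))
    for lo in np.arange(66,125,3):
        q=k&(abs(z*1e3-lo)<1.5)
        if q.sum()>3: print(lo,q.sum(),np.round(np.percentile(f[q],[2,98],axis=0),1).tolist())
E
```

```text
13.1 fix xy [-69.4   0.4] z 106.9 F [-0.7 -0.3  0. ] rim 0.5 w 0.001 g 0.0
scene 96 [110.1 110.3 111.4 114.3 120. ]
111 11 [[-80.3, -10.3], [-74.3, 5.9]]
114 16 [[-80.2, -11.0], [-74.8, 11.7]]
117 14 [[-80.2, -12.8], [-66.5, 12.3]]
120 17 [[-80.3, -13.6], [-66.3, 9.9]]
123 24 [[-80.5, -13.5], [-68.6, 12.6]]
wrist 1519 [110.1 110.7 112.1 115.2 120. ]
111 102 [[-80.8, -5.8], [-76.0, 8.5]]
114 230 [[-80.8, -10.9], [-75.8, 12.2]]
117 272 [[-80.8, -12.1], [-75.8, 13.2]]
120 308 [[-80.9, -12.5], [-75.8, 13.7]]
123 323 [[-80.9, -12.3], [-75.7, 13.6]]
```

Emit:
move_arm(plan=[[[0,0,0.1,0,0,0,1],[0,0,0.12,0,0,0,1],[0,0,0.1,0,0,0,1],[0,0,0.05,0,0,0,1],[0,0,0.02,0,0,0,1],[0,0,0.006,0,0,0,1],[0,0,0.006,0,0,0,1],[0,0,0.006,0,0,0,1],[0,0,0.006,0,0,0,1],[0,0,0,0,0,0,1]]])

```text
time: 14.45
tool_pos: [0.6371, 0.0926, 0.0573]
tool_rot: [0.0, 0.981, -0.192, 0.0]
contact_force: [0.4, -0.3, 0.4]
gripper_width: -0.002
grasp_force: 0.0
```

Emit:
move_arm(plan=[[[0,0,0.005,0,0,0,1],[0,0,0.005,0,0,0,1],[0,0,0.004,0,0,0,1],[0,0,0.003,0,0,0,1],[0,0,0.003,0,0,0,1],[0,0,0,0,0,0,1],[0,0,0,0,0,0,1],[0,0,0,0,0,0,1],[0,0,0,0,0,0,1],[0,0,0,0,0,0,1]]])

```text
time: 15.7
tool_pos: [0.6371, 0.0926, 0.0549]
tool_rot: [0.0, 0.981, -0.192, 0.0]
contact_force: [0.4, -0.8, -0.3]
gripper_width: -0.003
grasp_force: 0.0
```

Emit:
move_arm(plan=[[[0,0,0.004,0,0,0,1],[0,0,0.004,0,0,0,1],[0,0,0.004,0,0,0,1],[0,0,0.002,0,0,0,1],[0,0,0,0,0,0,1],[0,0,0,0,0,0,1],[0,0,0,0,0,0,1],[0,0,0,0,0,0,1],[0,0,0,0,0,0,1],[0,0,0,0,0,0,1]]])

```text
time: 16.95
tool_pos: [0.6373, 0.0926, 0.0534]
tool_rot: [-0.0, 0.981, -0.192, 0.0]
contact_force: [-1.0, -0.5, 4.9]
gripper_width: -0.006
grasp_force: 2.4
```

Contact at 4.9 N, so here's the first stroke.

Emit:
move_arm(plan=[[[-0.008,0,0,0,0,0,1],[-0.015,0,0,0,0,0,1],[-0.015,0,0,0,0,0,1],[-0.015,0,0,0,0,0,1],[-0.015,0,0,0,0,0,1],[-0.015,0,0,0,0,0,1],[-0.015,0,0,0,0,0,1],[-0.015,0,0,0,0,0,1],[-0.008,0,0,0,0,0,1],[0,0,0,0,0,0,1]]])

```text
time: 18.2
tool_pos: [0.6236, 0.0981, 0.0534]
tool_rot: [-0.0, 0.981, -0.192, 0.0]
contact_force: [-0.0, -1.5, 4.3]
gripper_width: 0.001
grasp_force: 2.6
```

```bash
cat >> h.py <<'E'
def gap(save=None):
    s=st();r=[]
    for n in('wrist','scene'):
        g=grab(n,save and n+save);P=cloud(g).reshape(-1,3);f=fx(P);z=P[:,2];x,y=f.T
        k=(abs(z-.056)<.004)&(np.hypot(x-8,y)<16);
        if k.sum()>20: cc,_=cv2.minEnclosingCircle(P[k][:,:2].astype(np.float32));print(n,'bush',fx(np.array(cc)).round(1),end=' ')
        k=(abs(y)<16)&(z>.033)&(z<.042)&(x<5)&(x>-29)&(np.hypot(x-7,y)>12);print(n,'mjaw',k.sum(),np.percentile(x[k],[50,95,99]).round(1) if k.sum() else '')
E
python3 -c "
from h import *
gap('6.png')"
```

```text
18.2 fix xy [-55.3   0.4] z 53.4 F [-0.  -1.5  4.3] rim -0.5 w 0.001 g 2.6
wrist bush [3.5 0.5] wrist mjaw 0 
scene mjaw 0
```

Emit:
move_arm(plan=[[[0,0,-0.03,0,0,0,1],[0,0,-0.03,0,0,0,1],[0.03,0,0,0,0,0,1],[0.06,0,0,0,0,0,1],[0.035,0,0,0,0,0,1],[0,0,0.02,0,0,0,1],[0,0,0.012,0,0,0,1],[0,0,0.008,0,0,0,1],[0,0,0,0,0,0,1],[0,0,0,0,0,0,1]]])

```text
time: 19.55
tool_pos: [0.6375, 0.0925, 0.0557]
tool_rot: [-0.0, 0.981, -0.192, 0.0]
contact_force: [0.4, 0.2, -0.4]
gripper_width: 0.0
grasp_force: 0.0
```

```bash
python3 -c "
from h import *
gap('7.png')
a=cv2.imread('pics/wrist7.png');b=cv2.imread('pics/scene7.png')[200:360,340:520]
b=cv2.resize(b,None,fx=2.22,fy=2.22,interpolation=cv2.INTER_CUBIC);a=a[120:475,120:520];cv2.imwrite('pics/v7.png',np.hstack([a,b[:355]]))"
```

```text
19.55 fix xy [-70.4   0.4] z 55.7 F [ 0.4  0.2 -0.4] rim -0.3 w 0.0 g 0.0
wrist mjaw 171 [-8.5 -5.2 -4.9]
scene mjaw 0
```

View pics/v7.png

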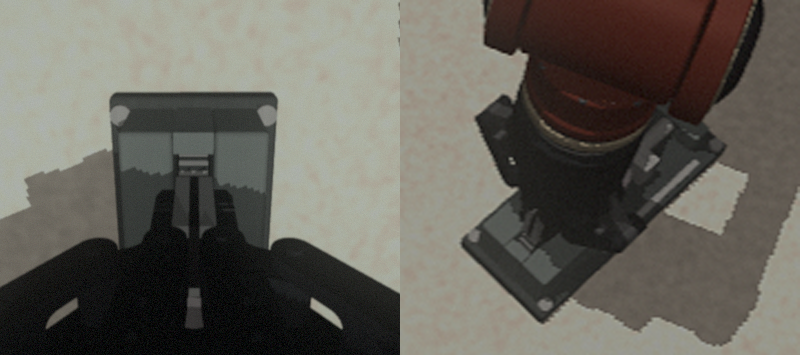

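The composite shows the fingertip on the crown line. The jaw is just visible through the finger gap, with its face near x = -8 mm, as expected for about 0.68 rad. I'll land again.

Emit:
move_arm(plan=[[[0,0,0.005,0,0,0,1],[0,0,0.005,0,0,0,1],[0,0,0.005,0,0,0,1],[0,0,0.003,0,0,0,1],[0,0,0.002,0,0,0,1],[0,0,0,0,0,0,1],[0,0,0,0,0,0,1],[0,0,0,0,0,0,1],[0,0,0,0,0,0,1],[0,0,0,0,0,0,1]]])

```text
time: 20.9
tool_pos: [0.6377, 0.0924, 0.0534]
tool_rot: [-0.0, 0.981, -0.192, 0.0]
contact_force: [-1.0, -0.3, 4.0]
gripper_width: 0.005
grasp_force: 2.2
```

Emit:
move_arm(plan=[[[0,0,0.003,0,0,0,1],[-0.008,0,0,0,0,0,1],[-0.012,0,0,0,0,0,1],[-0.012,0,0,0,0,0,1],[-0.012,0,0,0,0,0,1],[-0.012,0,0,0,0,0,1],[-0.008,0,0,0,0,0,1],[0,0,0,0,0,0,1],[0,0,0,0,0,0,1],[0,0,0,0,0,0,1]]])

```text
time: 22.15
tool_pos: [0.6308, 0.0952, 0.0533]
tool_rot: [0.0, 0.981, -0.192, 0.001]
contact_force: [0.8, -1.8, 4.8]
gripper_width: 0.003
grasp_force: 2.8
```

```bash
cat >> h.py <<'E'
def force(n=6):
    F=[]
    for i in range(n):
        s=manip.state();F.append(s['contact_force']);manip.grab_frame('top') if i<n-1 else 0
    F=np.array(F);print('rim %.2f sd %.2f, press %.2f'%((F[:,:2]@ex).mean(),(F[:,:2]@ex).std(),F[:,2].mean()));st()
E
python3 -c "
from h import *
force()"
```

```text
rim -1.39 sd 0.45, press 5.24
22.4 fix xy [-63.1   0.4] z 53.3 F [ 1.  -2.   4.7] rim -1.7 w 0.003 g 2.8
```

Emit:
move_arm(plan=[[[-0.008,0,0,0,0,0,1],[-0.008,0,0,0,0,0,1],[-0.004,0,0,0,0,0,1],[0,0,0,0,0,0,1],[0,0,0,0,0,0,1],[0,0,0,0,0,0,1],[0,0,0,0,0,0,1],[0,0,0,0,0,0,1],[0,0,0,0,0,0,1],[0,0,0,0,0,0,1]]])

```text
time: 23.65
tool_pos: [0.6287, 0.0961, 0.0533]
tool_rot: [-0.0, 0.981, -0.192, 0.001]
contact_force: [2.0, -2.0, 5.7]
gripper_width: -0.003
grasp_force: 2.7
```

```bash
python3 -c "
from h import *
force()"
```

```text
rim -1.87 sd 0.37, press 5.72
23.9 fix xy [-60.7   0.4] z 53.3 F [ 1.4 -1.5  5.5] rim -1.8 w 0.004 g 2.7
```

Emit:
move_arm(plan=[[[-0.006,0,0,0,0,0,1],[-0.006,0,0,0,0,0,1],[0,0,0,0,0,0,1],[0,0,0,0,0,0,1],[0,0,0,0,0,0,1],[0,0,0,0,0,0,1],[0,0,0,0,0,0,1],[0,0,0,0,0,0,1],[0,0,0,0,0,0,1],[0,0,0,0,0,0,1]]])

```text
time: 25.15
tool_pos: [0.6273, 0.0967, 0.0533]
tool_rot: [-0.0, 0.981, -0.192, 0.001]
contact_force: [1.3, -0.7, 5.4]
gripper_width: 0.002
grasp_force: 2.7
```

```bash
python3 -c "
from h import *
force()"
```

```text
rim -1.40 sd 0.46, press 5.33
25.4 fix xy [-59.3   0.4] z 53.3 F [-0.  -1.3  5.3] rim -0.5 w -0.0 g 2.7
```

Still rolling freely, so I'll continue with another 2 mm.

Emit:
move_arm(plan=[[[-0.006,0,0,0,0,0,1],[-0.006,0,0,0,0,0,1],[-0.004,0,0,0,0,0,1],[0,0,0,0,0,0,1],[0,0,0,0,0,0,1],[0,0,0,0,0,0,1],[0,0,0,0,0,0,1],[0,0,0,0,0,0,1],[0,0,0,0,0,0,1],[0,0,0,0,0,0,1]]])

```text
time: 26.65
tool_pos: [0.6255, 0.0974, 0.0533]
tool_rot: [0.0, 0.981, -0.192, 0.001]
contact_force: [0.6, -1.8, 5.6]
gripper_width: 0.001
grasp_force: 2.7
```

```bash
python3 -c "
from h import *
force()"
```

```text
rim -1.80 sd 0.35, press 5.64
26.9 fix xy [-57.4   0.4] z 53.4 F [ 1.4 -1.7  6.2] rim -1.9 w 0.004 g 2.7
```

Emit:
move_arm(plan=[[[-0.006,0,0,0,0,0,1],[-0.006,0,0,0,0,0,1],[-0.004,0,0,0,0,0,1],[0,0,0,0,0,0,1],[0,0,0,0,0,0,1],[0,0,0,0,0,0,1],[0,0,0,0,0,0,1],[0,0,0,0,0,0,1],[0,0,0,0,0,0,1],[0,0,0,0,0,0,1]]])

```text
time: 28.15
tool_pos: [0.624, 0.098, 0.0534]
tool_rot: [0.0, 0.981, -0.192, 0.001]
contact_force: [2.3, -2.1, 5.4]
gripper_width: -0.0
grasp_force: 2.6
```

```bash
python3 -c "
from h import *
force()"
```

```text
rim -2.54 sd 0.40, press 5.30
28.4 fix xy [-55.7   0.4] z 53.4 F [ 1.1 -2.2  5.3] rim -1.9 w -0.002 g 2.6
```

Emit:
move_arm(plan=[[[-0.004,0,0,0,0,0,1],[-0.003,0,0,0,0,0,1],[0,0,0,0,0,0,1],[0,0,0,0,0,0,1],[0,0,0,0,0,0,1],[0,0,0,0,0,0,1],[0,0,0,0,0,0,1],[0,0,0,0,0,0,1],[0,0,0,0,0,0,1],[0,0,0,0,0,0,1]]])

```text
time: 29.65
tool_pos: [0.6233, 0.0983, 0.0534]
tool_rot: [0.0, 0.981, -0.192, 0.001]
contact_force: [2.8, -1.5, 5.9]
gripper_width: 0.003
grasp_force: 2.6
```

```bash
python3 -c "
from h import *
force()"
```

```text
rim -3.13 sd 0.37, press 5.28
29.9 fix xy [-55.    0.4] z 53.4 F [ 2.6 -2.6  5.4] rim -3.4 w -0.002 g 2.6
```

Emit:
move_arm(plan=[[[-0.004,0,0,0,0,0,1],[-0.003,0,0,0,0,0,1],[0,0,0,0,0,0,1],[0,0,0,0,0,0,1],[0,0,0,0,0,0,1],[0,0,0,0,0,0,1],[0,0,0,0,0,0,1],[0,0,0,0,0,0,1],[0,0,0,0,0,0,1],[0,0,0,0,0,0,1]]])

```text
time: 31.15
tool_pos: [0.6225, 0.0988, 0.0534]
tool_rot: [-0.0, 0.981, -0.192, 0.001]
contact_force: [3.4, -1.8, 5.6]
gripper_width: -0.003
grasp_force: 2.6
```

```bash
python3 -c "
from h import *
force(8)"
```

```text
rim -3.44 sd 0.40, press 5.28
31.5 fix xy [-54.1   0.2] z 53.4 F [ 2.9 -1.7  5.5] rim -3.3 w -0.002 g 2.6
```

The rim force of 3.4 N means a squeeze of about 7 N, which is snug. I'll lift off and clear.

Emit:
move_arm(plan=[[[0,0,-0.01,0,0,0,1],[0,0,-0.03,0,0,0,1],[0,0,-0.15,0,0,0,1],[0,0,-0.3,0,0,0,1],[0,0,-0.3,0,0,0,1],[0,0,-0.3,0,0,0,1],[0,0,0,0,0,0,1],[0,0,0,0,0,0,1],[0,0,0,0,0,0,1],[0,0,0,0,0,0,1]]])

```text
time: 32.75
tool_pos: [0.6209, 0.0988, 0.182]
tool_rot: [0.0, 0.981, -0.192, -0.001]
contact_force: [-0.2, 1.3, 0.3]
gripper_width: -0.002
grasp_force: 0.0
```

Emit:
move_arm(plan=[[[0,0.3,0,0,0,0,1],[0,0.4,0,0,0,0,1],[0,0.4,0,0,0,0,1],[0,0.4,0,0,0,0,1],[0,0.3,0,0,0,0,1],[0,0,0,0,0,0,1],[0,0,0,0,0,0,1],[0,0,0,0,0,0,1],[0,0,0,0,0,0,1],[0,0,0,0,0,0,1]]])

```text
time: 34.0
tool_pos: [0.5405, -0.1007, 0.1836]
tool_rot: [-0.0, 0.981, -0.192, -0.0]
contact_force: [0.6, -0.1, 0.1]
gripper_width: -0.001
grasp_force: 0.0
```

```bash
python3 -c "
from h import *
gap('9.png');g=grab('top');P=cloud(g).reshape(-1,3);f=fx(P);z=P[:,2];x,y=f.T
k=(abs(y)<16)&(z>.031)&(z<.042)&(x<5)&(x>-29)&(np.hypot(x-10,y)>15.5);print('mjaw top',np.percentile(x[k],[50,95,99]))
k=(abs(z-.056)<.004)&(np.hypot(x-10,y)<16);cc,r=cv2.minEnclosingCircle(P[k][:,:2].astype(np.float32));print(fx(np.array(cc)),r,np.median(z[k]))
c=g['pixels'][180:320,150:270];c=cv2.resize(c,None,fx=4,fy=4,interpolation=cv2.INTER_CUBIC);cv2.imwrite('pics/c9.png',cv2.convertScaleAbs(c,alpha=1.6))"
```

```text
34.0 fix xy [-53.  215.8] z 183.6 F [ 0.6 -0.1  0.1] rim -0.6 w -0.001 g 0.0
wrist bush [ 9.9 -0.3] wrist mjaw 798 [-11.    0.2   4.3]
scene bush [11.8 -0.5] scene mjaw 174 [-10.3  -3.4   3.7]
mjaw top [-11.36075629  -5.13278724  -4.19947417]
[10.60347319 -1.03719107] 0.010225828737020493 0.0543880107653823
```

View pics/c9.png

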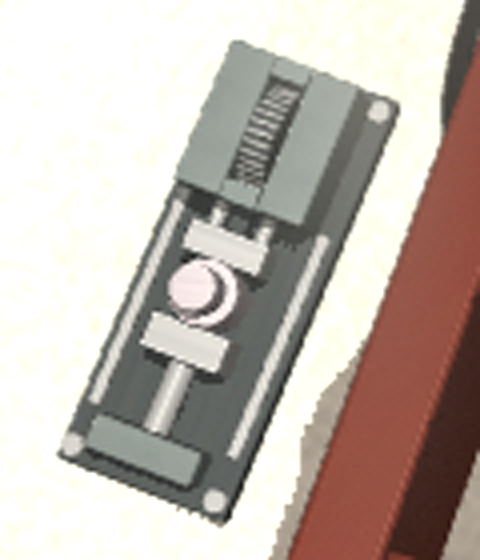

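The picture shows the bush upright and touching both jaws (about (200,290)), with the hand well clear. I'm handing it in.

```bash
python3 -c "
from plant import manip
print(manip.job_done())"
```

```text
the job is handed in; nothing more can be done
None
```

The bush stands upright, wide end down, clamped between the jaws at about 7 N (worked out from 3.4 N measured at the rim); the hand is clear and the job was handed in at about 34 s.

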